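# Set the lapping machine four clicks faster

### The job

Turn the lapping machine's speed dial exactly four clicks clockwise (seen from above) by pushing a lobe round with a light fingertip, then press the green key fully down to confirm the new speed and let it come back up. Nothing is to be pinched or picked up: do not press the green key before the dial is right, never press the red key, and leave the stones, the pencil and everything else lying about where they are.

Things in the scene. Friction and masses are not known exactly. Their poses are not given: they have to be found in the camera images.
- lap_machine: bench lapping machine, heavy grey box 300 mm (x) by 460 mm (y), aluminium deck 150 mm above the bench; origin: centre of its underside on the bench. At its -y end a white splash pan with the lap (centre x 0, y -90; 260 across, rim 55 above the deck) and a drip arm on a post (x +125, y -195, 145 above the deck); at its +y end the black control plate: dial, two keys, flat display
- speed_dial: orange dial with three lobes 120 degrees apart, on the machine at x +26, y +145; origin on its vertical axis at deck height, z up, x along the lobe with the white dot; turns with the dial, start angle arbitrary. Lobes 19 mm wide, flanks parallel, round tips 36.5 mm from the axis, standing 6 to 36 mm above the deck; hub 37 across; skirt below 68 across, 6.5 high. Nothing over 5 mm high within 75 mm of the axis
- dial_white_lobe (a point): white dot on the top of one lobe, 27 mm from the dial's axis, 36 mm above the deck
- dial_turn (a joint): dial angle in rad, 0 where it stood at the start, growing clockwise seen from above. Click stops every 20 degrees (0.349 rad), all alike, no end stop near; it starts in one. Turning takes 2 to 5 N at 30 mm from the axis, hardest 5 degrees past a stop; 10 degrees past it the dial snaps ahead by itself into the next stop and rests there
- green_key_top (a point): centre of the green key's top (28 mm in diameter, moves with the key; 22 mm above the deck when up) in a round steel collar 44 mm across, 12 mm high; on the machine at x -80, y +185 mm
- green_key (a joint): travel of the green key in m: 0 up, 0.006 fully down; springs back; about 5 N holds it fully down, counted as pressed from 0.0045
- red_key_top (a point): centre of the red key's top, the same size as the green one, on the machine at x -80, y +105 mm: do not press
- red_key (a joint): travel of the red key in m: 0 up, 0.006 fully down
- stone_on_deck: ground pale concrete stone lying on the machine's deck, about 57 x 50 mm, 36 high; origin: centre of its underside
- pencil: flat red carpenter's pencil lying on the machine's deck along its front edge, 133 x 12 mm, 8 high; origin under the centre of its red part, y along it
- stone_flat: five-sided grey concrete stone lying on the bench, about 91 x 82 mm, 40 high; origin: centre of its underside
- stone_small: five-sided dark concrete stone on the bench, about 66 x 68 mm, 34 high; origin: centre of its underside
- sanding_block: cork sanding block on the bench, 60 x 100 mm, 29 high; origin: centre of its underside
- water_bottle: standing white bottle with a blue cap on the bench, 68 across, 180 high; origin: centre of its underside
- ply_offcut: plywood offcut on the bench, 110 x 70 mm, 30 high; origin: centre of its underside

How it is judged:
By the outcome, as a careful person would: the job done as asked, in the order asked, and still so for the second after the job is handed in, with the robot touching nothing.
It also fails if it takes over 45 s, if anything falls off the work surface, if the arm or the gripper's body presses on something with over 40 N, if the wrist force passes 120 N, or if a joint passes its speed limit or range.

### The arm

A 6-joint arm with a two-finger parallel gripper is mounted at the origin on the work surface. World frame = base frame: x ahead of the robot, y to its left, z up, the work surface at z = 0. Lengths are in m, angles in rad, forces in N, time in s.
With the tool pointing down it reaches from about 0.275 to 0.825 m from the base axis. Payload 4.9 kg.
Tool frame: the origin (TCP) lies between the finger pads; the fingertips stand 14 mm ahead of it and the grasp point (between the pads) lies 5 mm behind it (env.tips_ahead is the distance from the TCP to the fingertips, in m); z points along the fingers, y is the line along which they close (so a half turn about z gives the same grasp; the last joint's range is limited). The gripper opens to 85 mm and grips with 20 to 120 N. Pads are 22 mm wide; open, the fingers measure 114 mm over their backs; the gripper's body (76 mm by 85 mm) begins 54 mm behind the grasp point. The pads swing forward as they close: fully open they stand 13 mm farther back than shut.
Start: joints at [1.214, 0.326, -0.193, 1.052, 0, 1.437], TCP at [0.122, 0.536, 0.207] pointing down, gripper open.
Joint ranges: [-2.65, 2.65], [-0.97, 1.79], [-1.3, 1.35], [-1.93, 2.1], [-1.47, 1.37], [-3.14, 3.14]. Speed limits (rad/s): [2.57, 2.57, 3.14, 3.14, 3.14, 3.14].

### API

Orientations are given as [roll, pitch, yaw] about the fixed x, y, z axes, in that order (R = Rz(yaw) Ry(pitch) Rx(roll)).
In Python, from station import env, optics gives the robot as it stands. The module is installed in compiled form; this text tells all that it offers.
- The arm moves only by the tool move_arm, never from a script. Its arguments are lists of equal length, an entry for each row: "twist": the turn, a rotation vector about the tool's x, y, z in units of 6 degrees (1.0 is 6 degrees), a list of three; "xyz": the shift along the tool's x, y, z in cm, a list of three; "jaw": the opening, from -1 (shut) to 1 (fully open), so that 0 is half open. In form: {"twist": [[wx, wy, wz], ...], "xyz": [[x, y, z], ...], "jaw": [jaw, ...]}. A call has 1 to 8 rows; each row shifts and turns the commanded pose from where the row before left it, along the tool's axes as they then stand; what a row does not reach is not made up. A row lasts 1/12 s, in which the tool goes at most 41.7 mm and 7.16 degrees, less where a joint would pass 70% of its speed; a pose out of reach is approached as far as the arm can. A call with a gripper value outside its range is refused whole. The fingers move at their own pace and stop on an object; "newtons" is the grip in N (left out, the last holds). Time passes only in rows, so rows that do not move let the fingers close. It gives the time, the measured TCP pose, the force, the opening and the grip force at its end, in the units of the state.
- env.get_state(): the state, without advancing time (a new reading comes with each control period).
- optics.read_camera(name): name is "side" or "top"; returns (picture, depth): 400x640x3 uint8, red, green, blue; 400x640 float32, m along the optical axis (not along the pixel's ray), 0 where there is no reading.
- optics.calibration(name): a dict with "fx", "fy", "cx", "cy" (pixels), "R" (3x3) and "t" (3): a world point X has camera coordinates R X + t. Camera axes: x right, y down, z forward; pixel columns grow to the right and rows downward; lengths in m; the calibration is good to about 2 mm. A picture is of the moment at which its call begins. calibration takes no time and is no camera call.
- env.job_done(): hands the job in; it is judged then, once.
The state is a dict: "clock": time; "q": joint angles; "joint_velocities": joint speeds; "tau": joint torques, N m; "tool_pos": TCP position; "eef_rot": TCP orientation; "force": force on the tool from outside, world axes, zero at the start; "ft_torque": the same for the moment, N m; "gripper_width": opening from 0.0 (shut) to 1.0 (fully open); "finger_force": force on a finger pad.
Only numpy, scipy, OpenCV 4.12 (cv2) and the standard library are available. Lean on these libraries where they do the work, as an engineer would, in place of code of your own. Each camera call takes 0.05 s, during which the arm holds its last target. There are 200 camera calls.

## Working session

There is one attempt and no reset: what is moved stays moved. The work goes in short steps, Python scripts to look and compute and a tool call to move; the robot and the scene stay as the last step left them, time stands still between calls to the robot, and variables do not carry over. Pictures are saved under pics/ and viewed, at most 10 in all, crops included, and the job is handed in when it is done.

Besides the shell and the picture viewer there is one more tool, called after "Request:" as name(argument=value, ...) on one line, values as JSON. move_arm: Moves the arm, as the interface text tells. Its arguments: {"type":"object","properties":{"twist":{"type":"array"},"xyz":{"type":"array"},"jaw":{"type":"array"},"newtons":{"type":"number"}},"required":["twist","xyz","jaw"]}

```bash
mkdir -p pics; python3 - <<'E'
from station import env, optics
import cv2,numpy as np
s=env.get_state();print({k:np.round(v,3) for k,v in s.items()})
for n in("top","side"):
    p,d=optics.read_camera(n);np.savez(n+"0.npz",p=p,d=d);cv2.imwrite(f"pics/{n}0.png",p[:,:,::-1])
    c=optics.calibration(n);print({k:np.round(v,3).tolist() for k,v in c.items()})
E
```

```text
{'clock': np.float64(0.0), 'q': array([ 1.214,  0.327, -0.194,  1.052,  0.   ,  1.437]), 'joint_velocities': array([ 0.   , -0.   , -0.001,  0.001,  0.001, -0.   ]), 'tau': array([-0.0000e+00, -4.4340e+01,  2.6244e+01,  1.5000e-02, -0.0000e+00,
       -0.0000e+00]), 'tool_pos': array([0.121, 0.536, 0.206]), 'eef_rot': array([-3.14 , -0.   ,  2.919]), 'force': array([0.69 , 0.005, 0.017]), 'ft_torque': array([-0.008,  0.01 , -0.033]), 'finger_force': np.float64(0.0), 'gripper_width': np.float64(1.001)}
{'fx': 402.558, 'fy': 402.558, 'cx': 320.768, 'cy': 198.19, 'R': [[0.02, -1.0, -0.004], [-0.994, -0.02, -0.11], [0.11, 0.006, -0.994]], 't': [0.055, 0.511, 1.135]}
{'fx': 394.202, 'fy': 394.202, 'cx': 327.927, 'cy': 199.512, 'R': [[-0.985, -0.169, 0.015], [-0.133, 0.712, -0.69], [0.106, -0.682, -0.724]], 't': [0.481, 0.125, 1.409]}
```

View pics/top0.png

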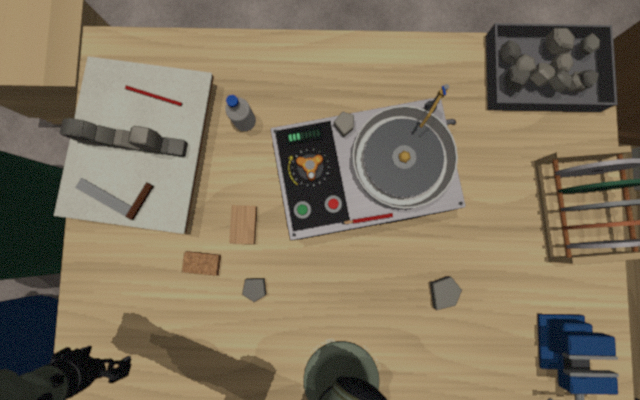

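View pics/side0.png

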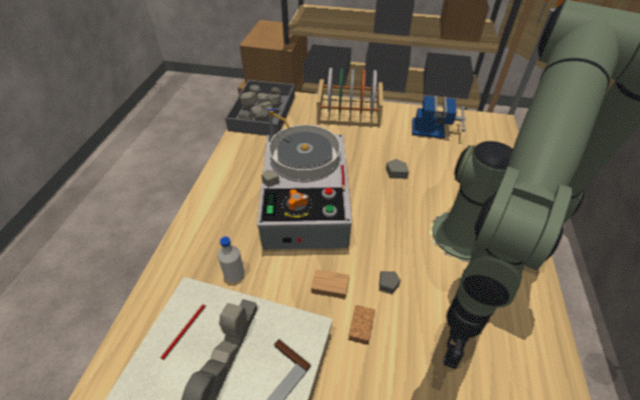

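The top view shows the dial at about (309,167), the green key at (303,210), the red key at (333,204) and the pan centre at (404,157). The side view shows the dial at (297,200), the green key at (330,211) and the red key at (328,193). Next I'll measure these.

```bash
cat > h.py <<'E'
from station import env, optics
import cv2,numpy as np
def ray(n,u,v,z):
    c=optics.calibration(n);R=np.array(c["R"]);t=np.array(c["t"])
    o=-R.T@t;d=R.T@np.array([(u-c["cx"])/c["fx"],(v-c["cy"])/c["fy"],1]);return o+d*(z-o[2])/d[2]
def proj(n,X):
    c=optics.calibration(n);x=np.array(c["R"])@X+np.array(c["t"]);return np.array([c["fx"]*x[0]/x[2]+c["cx"],c["fy"]*x[1]/x[2]+c["cy"]])
def cen(p,box,f):
    u0,u1,v0,v1=box;q=p[v0:v1,u0:u1].astype(int);m=f(q[...,0],q[...,1],q[...,2])
    m=m.astype(np.uint8);k,l,s,c=cv2.connectedComponentsWithStats(m)
    if k<2:return None
    i=1+np.argmax(s[1:,4]);return c[i]+[u0,v0],s[i,4]
green=lambda r,g,b:(g>r*1.4)&(g>70)&(g>b*1.15)
red=lambda r,g,b:(r>g*1.8)&(r>100)&(r>b*1.8)
orange=lambda r,g,b:(r>g*1.3)&(r>b*1.8)&(r>90)
E
cat > m.py <<'E'
from h import *
import sys
tag=sys.argv[1]
L=dict(top=[(290,320,198,222),(322,346,194,216),(285,335,145,190)],side=[(320,342,203,218),(318,340,186,200),(280,315,185,215)])
for n in("top","side"):
    p,d=optics.read_camera(n)
    for nm,b,f,z in zip("GRD",L[n],(green,red,orange),(.172,.172,.186)):
        c=cen(p,b,f)
        if c is not None: print(n,nm,c[0].round(2),c[1],ray(n,*c[0],z).round(4))
    b=(275,355,125,230) if n=="top" else (260,350,180,222)
    q=p[b[2]:b[3],b[0]:b[1]];k=7 if n=="top" else 8
    cv2.imwrite(f"pics/{n}{tag}.png",cv2.resize(q,None,fx=k,fy=k,interpolation=cv2.INTER_CUBIC)[:, :, ::-1][:600] if n=="side" else cv2.resize(q,None,fx=5.6,fy=5.6,interpolation=cv2.INTER_CUBIC)[:,:,::-1])
E
python3 m.py 1
```

```text
top G [301.81 209.37] 79 [0.4644 0.1118 0.172 ]
top R [332.88 203.5 ] 80 [0.4808 0.0337 0.172 ]
top D [309.17 162.33] 209 [0.5825 0.0955 0.186 ]
side G [329.37 207.9 ] 52 [0.4659 0.1152 0.172 ]
side R [328.34 190.41] 44 [0.4823 0.0383 0.172 ]
side D [295.61 199.19] 219 [0.5764 0.1104 0.186 ]
```

View pics/top1.png

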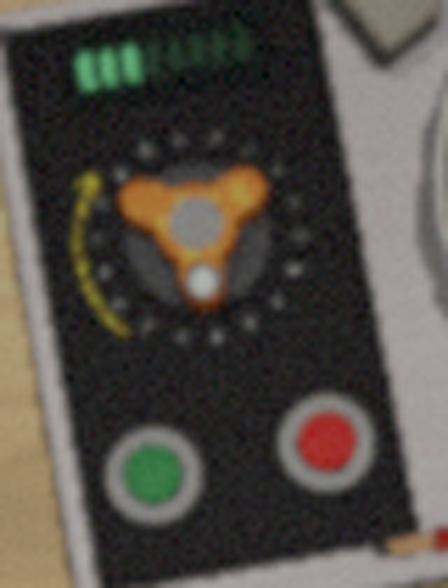

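View pics/side1.png

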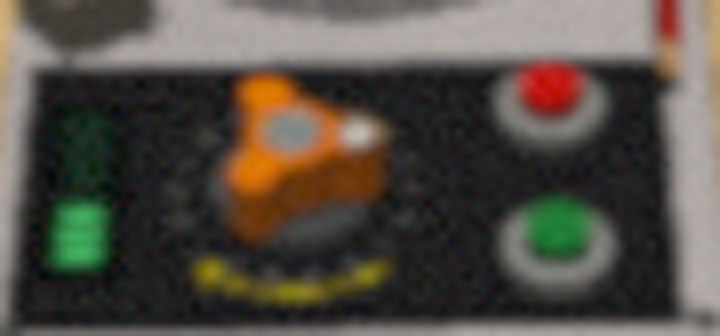

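```bash
cat > ang.py <<'E'
from h import *
print(env.tips_ahead)
def dial(n,p,c0,save=None):
    # white dot and grey cap centre -> dial frame
    b=(285,335,140,195) if n=="top" else (278,318,180,215)
    q=p[b[2]:b[3],b[0]:b[1]].astype(int);r,g,bl=q[...,0],q[...,1],q[...,2]
    m=(orange(r,g,bl)).astype(np.uint8)
    v,u=np.nonzero(m);W=np.array([ray(n,a+b[0],e+b[2],.186)[:2] for a,e in zip(u,v)])
    d=W-c0;rad=np.hypot(*d.T);k=(rad>.023)&(rad<.042);a=np.arctan2(d[k,1],d[k,0])
    print(n,"lobe mod120",np.degrees(np.angle(np.exp(3j*a).mean())/3).round(1),abs(np.exp(3j*a).mean()).round(2))
if __name__=="__main__":
    for n,cap,dot in (("top",(310,164.6),(311.25,175.4)),("side",(296.4,196.25),(305.25,196.6))):
        c=ray(n,*cap,.186);d=ray(n,*dot,.186);e=d-c
        print(n,c.round(4),d.round(4),np.hypot(*e[:2]).round(4),np.degrees(np.arctan2(e[1],e[0])).round(1))
        dial(n,np.load(n+"0.npz")["p"],c[:2])
E
python3 ang.py
```

```text
0.014
top [0.5767 0.0933 0.186 ] [0.5492 0.0895 0.186 ] 0.0277 -172.2
top lobe mod120 -52.1 0.76
side [0.5768 0.0972 0.186 ] [0.5485 0.0935 0.186 ] 0.0285 -172.6
side lobe mod120 -51.7 0.18
```

Request:
move_arm(twist=[[0,0,-1.1],[0,0,-1.1],[0,0,-1.1],[0,0,-1.1],[0,0,-1.1],[0,0,-1.1],[0,0,-1.1],[0,0,-1.1]], xyz=[[0,0,-1.2],[0,0,-1.2],[0,0,-1.2],[0,0,-1.2],[0,0,-1.2],[0,0,-1.2],[0,0,-1.2],[0,0,-1.2]], jaw=[-1,-1,-1,-1,-1,-1,-1,-1])

```text
clock: 0.87
tool_pos: [0.1214, 0.5363, 0.3035]
eef_rot: [-3.141, -0.0, -2.437]
force: [0.3, 0.1, -0.0]
gripper_width: -0.0
finger_force: 0.0
```

Request:
move_arm(twist=[[0,0,-0.9],[0,0,-0.9]], xyz=[[0,0,0],[0,0,0]], jaw=[-1,-1])

```text
clock: 1.03
tool_pos: [0.1217, 0.5368, 0.3039]
eef_rot: [3.141, 0.001, -2.25]
force: [0.6, 0.3, 0.0]
gripper_width: -0.0
finger_force: 0.0
```

```bash
cat > go.py <<'E'
from h import *
import sys
from scipy.spatial.transform import Rotation as Ro
s=env.get_state();R=Ro.from_euler("xyz",s["eef_rot"])
T=np.array([float(a) for a in sys.argv[1:4]]);d=(R.inv().apply(T-s["tool_pos"]))*100
print(s["clock"],"pos",s["tool_pos"].round(4),"rpy deg",np.degrees(s["eef_rot"]).round(2),"w",s["gripper_width"],"F",s["force"].round(2),"shift cm",d.round(2),"q6",s["q"][5].round(2))
E
python3 go.py .6185 .0882 .302
```

```text
1.0333 pos [0.1217 0.5368 0.3039] rpy deg [ 1.7997e+02  8.0000e-02 -1.2890e+02] w -0.0002589571443917587 F [0.58 0.29 0.01] shift cm [  3.72 -66.84   0.16] q6 0.32
```

Request:
move_arm(twist=[[0,0,0],[0,0,0],[0,0,0],[0,0,0],[0,0,0],[0,0,0],[0,0,0],[0,0,0]], xyz=[[0.15,-2.8,0],[0.15,-2.8,0],[0.15,-2.8,0],[0.15,-2.8,0],[0.15,-2.8,0],[0.15,-2.8,0],[0.15,-2.8,0],[0.15,-2.8,0]], jaw=[-1,-1,-1,-1,-1,-1,-1,-1])

```text
clock: 1.7
tool_pos: [0.2883, 0.3845, 0.3031]
eef_rot: [3.142, -0.0, -2.254]
force: [0.3, 0.1, -0.1]
gripper_width: 0.002
finger_force: 0.0
```

Request:
move_arm(twist=[[0,0,0],[0,0,0],[0,0,0],[0,0,0],[0,0,0],[0,0,0],[0,0,0],[0,0,0]], xyz=[[0.15,-2.8,0],[0.15,-2.8,0],[0.15,-2.8,0],[0.15,-2.8,0],[0.15,-2.8,0],[0.15,-2.8,0],[0.15,-2.8,0],[0.15,-2.8,0]], jaw=[-1,-1,-1,-1,-1,-1,-1,-1])

```text
clock: 2.37
tool_pos: [0.4545, 0.2337, 0.3031]
eef_rot: [3.141, -0.0, -2.254]
force: [-0.0, 0.9, 0.3]
gripper_width: -0.006
finger_force: 0.0
```

Request:
move_arm(twist=[[0,0,0],[0,0,0],[0,0,0],[0,0,0],[0,0,0],[0,0,0],[0,0,0],[0,0,0]], xyz=[[0.15,-2.8,0],[0.15,-2.8,0],[0.15,-2.8,0],[0.15,-2.8,0],[0.15,-2.8,0],[0.15,-2.8,0],[0.15,-2.8,0],[0,0,0]], jaw=[-1,-1,-1,-1,-1,-1,-1,-1])

```text
clock: 3.03
tool_pos: [0.602, 0.0993, 0.3019]
eef_rot: [-3.14, -0.001, -2.259]
force: [-1.7, -1.4, -1.0]
gripper_width: 0.001
finger_force: 0.0
```

```bash
python3 go.py .6185 .0882 .178; python3 m.py 2
```

```text
3.0333 pos [0.602  0.0993 0.3019] rpy deg [-1.7992e+02 -6.0000e-02 -1.2942e+02] w 0.0012584408599838335 F [-1.67 -1.44 -0.97] shift cm [-0.2  -1.96 12.39] q6 -0.84
side G [329.32 207.92] 38 [0.466  0.1153 0.172 ]
side R [328.33 190.49] 45 [0.4823 0.0387 0.172 ]
side D [295.74 199.21] 216 [0.576  0.1104 0.186 ]
```

View pics/side2.png

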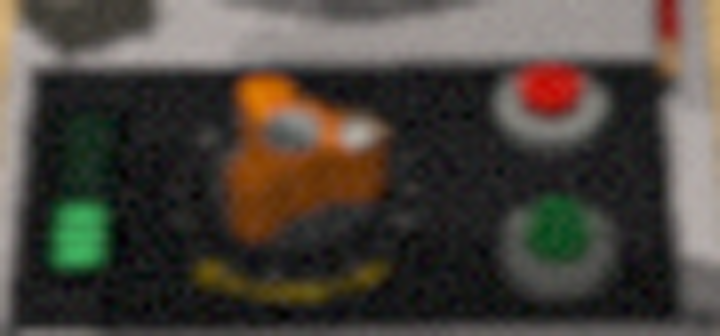

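Request:
move_arm(twist=[[0,0,0],[0,0,0],[0,0,0],[0,0,0]], xyz=[[0,-1,2],[0,-0.8,2],[0,0,2],[0,0,0]], jaw=[-1,-1,-1,-1])

```text
clock: 3.47
tool_pos: [0.6099, 0.0923, 0.2391]
eef_rot: [3.136, -0.004, -2.253]
force: [-0.6, -0.3, -0.0]
gripper_width: 0.0
finger_force: 0.0
```

```bash
python3 go.py .6185 .0882 .178; python3 - <<'E'
from h import *
p,d=optics.read_camera("side");q=p[130:230,230:363];cv2.imwrite("pics/s3.png",cv2.resize(q,None,fx=6,fy=6,interpolation=2)[:,:,::-1])
E
python3 go.py .6185 .0882 .178
```

```text
3.4667 pos [0.6099 0.0923 0.2391] rpy deg [ 179.68   -0.26 -129.11] w 0.00041152900273835094 F [-0.59 -0.26 -0.01] shift cm [-0.25 -0.96  6.1 ] q6 -0.86
3.5167 pos [0.6106 0.0925 0.2413] rpy deg [ 179.77   -0.18 -129.1 ] w 0.0020224292597058936 F [-0.79  1.1   0.63] shift cm [-0.19 -0.91  6.33] q6 -0.86
```

View pics/s3.png

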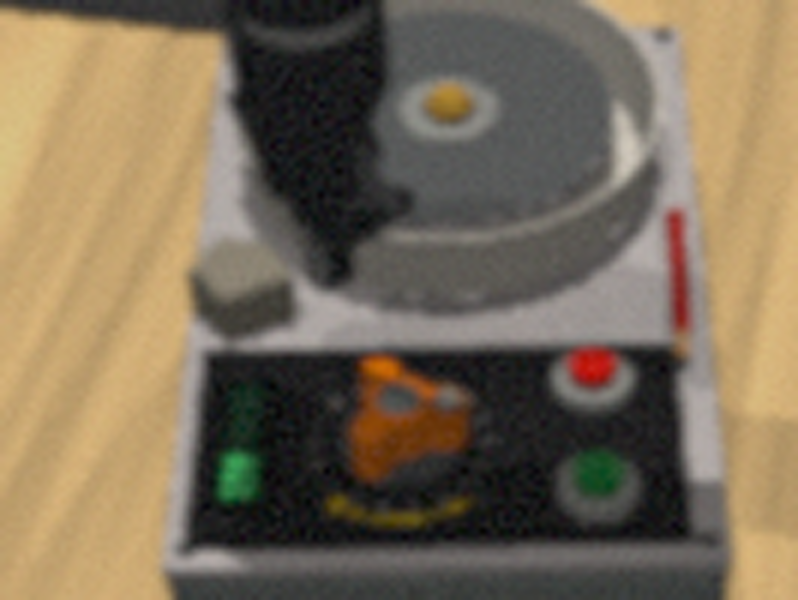

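Request:
move_arm(twist=[[0,0,0],[0,0,0],[0,0,0],[0,0,0]], xyz=[[-0.1,-0.9,1],[0,0,1],[0,0,1],[0,0,0]], jaw=[-1,-1,-1,-1])

```text
clock: 3.85
tool_pos: [0.6195, 0.0868, 0.211]
eef_rot: [3.139, -0.002, -2.254]
force: [-1.0, 1.6, -0.9]
gripper_width: 0.001
finger_force: 0.0
```

```bash
python3 - <<'E'
from h import *
print(proj("side",np.array([.6106,.0925,.2273])))
E
python3 go.py .6185 .0882 .178
```

```text
[285.7385636  184.70275503]
3.85 pos [0.6195 0.0868 0.211 ] rpy deg [ 1.7986e+02 -1.1000e-01 -1.2916e+02] w 0.000726666271444431 F [-1.04  1.6  -0.85] shift cm [-0.06  0.16  3.3 ] q6 -0.87
```

```bash
python3 - <<'E'
from h import *
print(env.get_state()["tool_pos"])
print(proj("side",np.array([.6195,.0868,.197])),proj("top",np.array([.6195,.0868,.197])))
p,d=optics.read_camera("side")
c=optics.calibration("side");R=np.array(c["R"]);t=np.array(c["t"])
for v in range(160,200,2):
  for u in range(276,304,4):
    z=d[v,u];X=R.T@(np.array([(u-c["cx"])/c["fx"]*z,(v-c["cy"])/c["fy"]*z,z])-t)
    if p[v,u].sum()<110: print((u,v),X.round(3),p[v,u])
q=p[130:230,230:363];cv2.imwrite("pics/s4.png",cv2.resize(q,None,fx=6,fy=6,interpolation=2)[:,:,::-1])
E
```

```text
[0.61946323 0.08675392 0.21100883]
[284.0635582  189.86146305] [312.86785905 146.96180256]
(276, 160) [0.634 0.093 0.327] [31 32 30]
(280, 160) [0.617 0.108 0.342] [17 20 15]
(284, 160) [0.601 0.119 0.354] [25 22 28]
(276, 162) [0.634 0.094 0.32 ] [26 24 25]
(280, 162) [0.616 0.113 0.338] [24 27 29]
(284, 162) [0.601 0.12  0.347] [13 16 19]
(276, 164) [0.635 0.094 0.312] [22 22 30]
(280, 164) [0.617 0.11  0.328] [21 24 20]
(284, 164) [0.602 0.12  0.339] [20 27 25]
(276, 166) [0.634 0.097 0.306] [24 27 24]
(280, 166) [0.618 0.11  0.32 ] [23 35 25]
(284, 166) [0.605 0.113 0.325] [27 26 32]
(280, 168) [0.619 0.109 0.311] [29 30 33]
(284, 168) [0.61  0.099 0.304] [20 18 19]
(280, 170) [0.619 0.11  0.304] [25 23 23]
(284, 170) [0.613 0.089 0.287] [16 24 19]
(280, 172) [0.621 0.106 0.292] [17 24 19]
(284, 172) [0.61  0.102 0.29 ] [20 21 22]
(288, 172) [0.588 0.132 0.321] [21 19 23]
(284, 174) [0.605 0.119 0.298] [23 22 20]
(288, 174) [0.589 0.132 0.313] [34 35 32]
(284, 176) [0.607 0.114 0.285] [27 20 27]
(284, 178) [0.613 0.096 0.259] [27 29 26]
(284, 180) [0.615 0.094 0.248] [21 19 13]
(
[... 180 characters left out ...]
.58  0.036 0.154] [24 31 34]
(276, 192) [0.657 0.059 0.152] [30 23 25]
(280, 192) [0.644 0.056 0.152] [30 28 36]
(284, 192) [0.631 0.054 0.153] [25 28 27]
(288, 192) [0.618 0.051 0.152] [35 30 32]
(276, 194) [0.655 0.069 0.153] [10 13 14]
(280, 194) [0.643 0.062 0.149] [34 37 36]
(284, 194) [0.63  0.06  0.149] [32 30 29]
(288, 194) [0.617 0.057 0.149] [34 36 35]
(276, 196) [0.653 0.075 0.151] [26 22 21]
(280, 196) [0.64  0.072 0.149] [16 20 17]
(284, 196) [0.626 0.072 0.153] [22 28 18]
(288, 196) [0.614 0.068 0.15 ] [35 34 37]
(276, 198) [0.651 0.084 0.15 ] [24 27 26]
(280, 198) [0.637 0.084 0.153] [16 17 25]
(284, 198) [0.624 0.081 0.152] [29 28 29]
(288, 198) [0.609 0.084 0.158] [39 34 33]
```

View pics/s4.png

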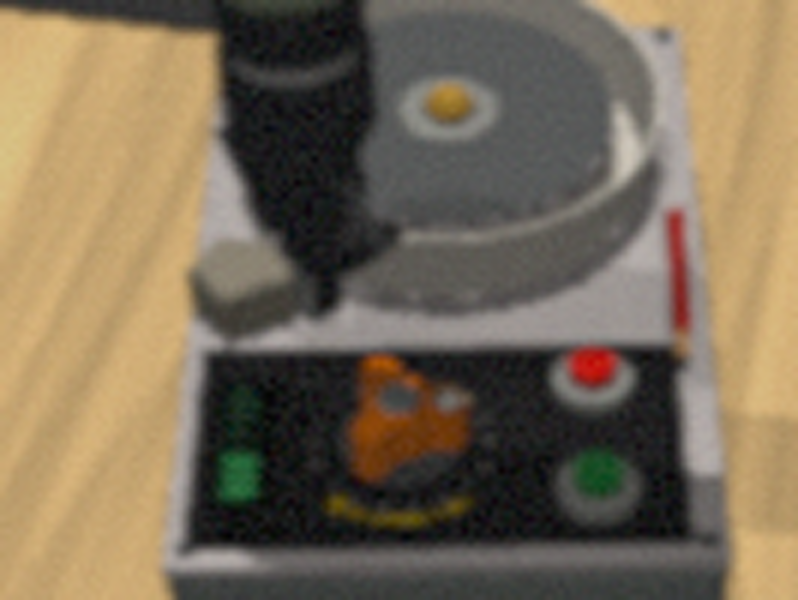

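```bash
python3 - <<'E'
from h import *
p,d=optics.read_camera("side")
c=optics.calibration("side");R=np.array(c["R"]);t=np.array(c["t"])
for v in range(178,192):
  print(v,[(R.T@(np.array([(u-c["cx"])/c["fx"]*d[v,u],(v-c["cy"])/c["fy"]*d[v,u],d[v,u]])-t))[2].round(3) for u in range(278,291,2)],p[v,284])
E
```

```text
178 [np.float64(0.25), np.float64(0.264), np.float64(0.261), np.float64(0.261), np.float64(0.254), np.float64(0.147), np.float64(0.153)] [22 26 23]
179 [np.float64(0.246), np.float64(0.258), np.float64(0.258), np.float64(0.26), np.float64(0.25), np.float64(0.147), np.float64(0.153)] [25 24 28]
180 [np.float64(0.161), np.float64(0.253), np.float64(0.251), np.float64(0.25), np.float64(0.25), np.float64(0.151), np.float64(0.152)] [24 25 30]
181 [np.float64(0.159), np.float64(0.245), np.float64(0.251), np.float64(0.25), np.float64(0.152), np.float64(0.151), np.float64(0.151)] [55 57 55]
182 [np.float64(0.156), np.float64(0.242), np.float64(0.247), np.float64(0.236), np.float64(0.152), np.float64(0.149), np.float64(0.15)] [103  97  96]
183 [np.float64(0.149), np.float64(0.151), np.float64(0.236), np.float64(0.148), np.float64(0.151), np.float64(0.148), np.float64(0.15)] [139 134 132]
184 [np.float64(0.149), np.float64(0.149), np.float64(0.149), np.float64(0.149), np.float64(0.15), np.float64(0.147), np.float64(0.151)] [147 140 139]
185 [np.float64(0.152), np.float64(0.147), np.float64(0.1
[... 288 characters left out ...]
 np.float64(0.15), np.float64(0.149), np.float64(0.152), np.float64(0.149), np.float64(0.147)] [132 126 125]
188 [np.float64(0.154), np.float64(0.149), np.float64(0.152), np.float64(0.151), np.float64(0.151), np.float64(0.15), np.float64(0.15)] [92 86 86]
189 [np.float64(0.155), np.float64(0.149), np.float64(0.155), np.float64(0.151), np.float64(0.152), np.float64(0.151), np.float64(0.15)] [41 39 38]
190 [np.float64(0.152), np.float64(0.149), np.float64(0.151), np.float64(0.148), np.float64(0.153), np.float64(0.156), np.float64(0.184)] [21 21 22]
191 [np.float64(0.154), np.float64(0.153), np.float64(0.154), np.float64(0.15), np.float64(0.154), np.float64(0.152), np.float64(0.185)] [28 30 33]
```

```bash
python3 - <<'E'
from h import *
for n in("side","top"):
  f=np.load(n+"0.npz");p,d=f["p"],f["d"]
  c=optics.calibration(n);R=np.array(c["R"]);t=np.array(c["t"])
  v,u=np.mgrid[0:400,0:640];z=d;C=np.stack([(u-c["cx"])/c["fx"]*z,(v-c["cy"])/c["fy"]*z,z],-1)-t
  W=C@R;m=(d>0)&(np.hypot(W[...,0]-.1215,W[...,1]-.536)<.09)&(W[...,2]>.04)&(W[...,2]<.5)
  X=W[m];print(n,m.sum(),np.percentile(X[:,2],[0,.5,1,2,5,10]).round(3))
  k=np.argsort(X[:,2])[:12];print(X[k].round(3),np.c_[u[m],v[m]][k].tolist())
  print(proj(n,np.array([.1215,.536,.205])),proj(n,np.array([.1215,.536,.275])))
E
```

```text
side 2088 [0.247 0.266 0.293 0.297 0.305 0.32 ]
[[0.142 0.584 0.247]
 [0.144 0.584 0.252]
 [0.142 0.586 0.252]
 [0.13  0.593 0.255]
 [0.144 0.579 0.255]
 [0.141 0.591 0.257]
 [0.145 0.582 0.257]
 [0.144 0.583 0.262]
 [0.144 0.578 0.263]
 [0.144 0.58  0.264]
 [0.144 0.583 0.266]
 [0.143 0.583 0.267]] [[442, 363], [442, 362], [443, 363], [449, 367], [442, 359], [444, 365], [442, 360], [443, 360], [443, 357], [443, 358], [443, 359], [444, 359]]
[446.55012684 351.11621975] [454.05561963 337.89072767]
top 3099 [0.243 0.25  0.254 0.262 0.293 0.306]
[[0.115 0.487 0.243]
 [0.126 0.579 0.243]
 [0.135 0.577 0.244]
 [0.133 0.576 0.244]
 [0.128 0.578 0.244]
 [0.131 0.578 0.245]
 [0.133 0.578 0.245]
 [0.14  0.578 0.247]
 [0.118 0.485 0.247]
 [0.14  0.575 0.248]
 [0.127 0.578 0.248]
 [0.136 0.576 0.249]] [[130, 358], [90, 352], [91, 348], [91, 349], [90, 351], [90, 350], [90, 349], [90, 346], [130, 357], [91, 346], [89, 352], [90, 348]]
[117.18659214 349.85771031] [100.93339079 358.35453291]
```

```bash
python3 - <<'E'
from h import *
print(env.get_state()["tool_pos"])
for n in("side","top"):
  p,d=optics.read_camera(n)
  c=optics.calibration(n);R=np.array(c["R"]);t=np.array(c["t"])
  v,u=np.mgrid[0:400,0:640];z=d;C=np.stack([(u-c["cx"])/c["fx"]*z,(v-c["cy"])/c["fy"]*z,z],-1)-t
  W=C@R;m=(d>0)&(np.hypot(W[...,0]-.6195,W[...,1]-.087)<.05)&(W[...,2]>.2)&(W[...,2]<.262)
  X=W[m];print(n,m.sum());k=np.argsort(X[:,2])[:14];print(np.c_[X[k].round(3),u[m][k],v[m][k]])
for uu in(280,282,284,286): print(ray("side",uu,182.5,.237).round(4))
E
```

```text
[0.6201657  0.08674444 0.21277454]
side 38
[[6.14e-01 8.60e-02 2.37e-01 2.85e+02 1.81e+02]
 [6.24e-01 9.80e-02 2.38e-01 2.81e+02 1.83e+02]
 [6.31e-01 9.30e-02 2.40e-01 2.79e+02 1.81e+02]
 [6.23e-01 9.90e-02 2.43e-01 2.81e+02 1.82e+02]
 [6.35e-01 9.20e-02 2.43e-01 2.78e+02 1.80e+02]
 [6.26e-01 1.00e-01 2.44e-01 2.80e+02 1.82e+02]
 [6.20e-01 9.90e-02 2.44e-01 2.82e+02 1.82e+02]
 [6.16e-01 1.01e-01 2.46e-01 2.83e+02 1.82e+02]
 [6.30e-01 9.60e-02 2.48e-01 2.79e+02 1.80e+02]
 [6.34e-01 9.30e-02 2.49e-01 2.78e+02 1.79e+02]
 [6.14e-01 9.40e-02 2.49e-01 2.84e+02 1.80e+02]
 [6.19e-01 1.00e-01 2.49e-01 2.82e+02 1.81e+02]
 [6.25e-01 1.02e-01 2.49e-01 2.80e+02 1.81e+02]
 [6.22e-01 1.02e-01 2.50e-01 2.81e+02 1.81e+02]]
top 0
[]
[0.6277 0.0958 0.237 ]
[0.6215 0.0946 0.237 ]
[0.6154 0.0934 0.237 ]
[0.6092 0.0923 0.237 ]
```

Request:
move_arm(twist=[[0,0,0],[0,0,0],[0,0,0],[0,0,0],[0,0,0],[0,0,0]], xyz=[[0,0.1,1],[0,0,1],[0,0,1],[0,0,0.7],[0,0,0],[0,0,0]], jaw=[-1,-1,-1,-1,-1,-1])

```text
clock: 4.55
tool_pos: [0.6192, 0.0873, 0.1752]
eef_rot: [3.14, -0.001, -2.254]
force: [-0.4, -0.1, 1.3]
gripper_width: 0.0
finger_force: 0.0
```

```bash
cat > tip.py <<'E'
from h import *
s=env.get_state();x,y,zz=s["tool_pos"];print(s["clock"],s["tool_pos"].round(4),s["force"].round(1))
p,d=optics.read_camera("side");n="side"
c=optics.calibration(n);R=np.array(c["R"]);t=np.array(c["t"])
v,u=np.mgrid[0:400,0:640];z=d;C=np.stack([(u-c["cx"])/c["fx"]*z,(v-c["cy"])/c["fy"]*z,z],-1)-t
W=C@R;m=(d>0)&(np.hypot(W[...,0]-x,W[...,1]-y)<.028)&(W[...,2]>.158)&(p.astype(int).sum(2)<140)
X=W[m];k=np.argsort(X[:,2])[:10];print(np.c_[X[k].round(3),u[m][k],v[m][k]])
cv2.imwrite("pics/s_last.png",cv2.resize(p[130:230,230:363],None,fx=6,fy=6,interpolation=2)[:,:,::-1])
E
python3 tip.py
```

```text
4.55 [0.6192 0.0873 0.1752] [-0.4 -0.1  1.3]
[[6.11e-01 1.03e-01 1.59e-01 2.86e+02 2.02e+02]
 [6.07e-01 1.07e-01 1.59e-01 2.87e+02 2.03e+02]
 [6.12e-01 1.00e-01 1.59e-01 2.86e+02 2.01e+02]
 [5.98e-01 9.70e-02 1.78e-01 2.90e+02 1.97e+02]
 [6.03e-01 7.70e-02 1.85e-01 2.90e+02 1.91e+02]
 [6.04e-01 7.30e-02 1.86e-01 2.90e+02 1.90e+02]
 [6.30e-01 9.80e-02 2.05e-01 2.80e+02 1.90e+02]
 [6.13e-01 9.90e-02 2.10e-01 2.85e+02 1.90e+02]
 [6.10e-01 9.40e-02 2.10e-01 2.86e+02 1.89e+02]
 [6.15e-01 1.02e-01 2.12e-01 2.84e+02 1.90e+02]]
```

Request:
move_arm(twist=[[0,0,0],[0,0,0],[0,0,0],[0,0,0],[0,0,0]], xyz=[[0,0,0.3],[0,0,0.4],[0,0,0.4],[0,0,0.3],[0,0,0]], jaw=[-1,-1,-1,-1,-1])

```text
clock: 5.02
tool_pos: [0.6193, 0.0873, 0.1613]
eef_rot: [3.141, -0.001, -2.254]
force: [-0.3, 0.1, 0.1]
gripper_width: 0.0
finger_force: 0.0
```

Request:
move_arm(twist=[[0,0,0],[0,0,0],[0,0,0],[0,0,0],[0,0,0],[0,0,0],[0,0,0]], xyz=[[0,0,0.4],[0,0,0.4],[0,0,0.4],[0,0,0.4],[0,0,0.4],[0,0,0.2],[0,0,0]], jaw=[-1,-1,-1,-1,-1,-1,-1])

```text
clock: 5.6
tool_pos: [0.6194, 0.0873, 0.1394]
eef_rot: [3.141, -0.001, -2.254]
force: [-0.3, -0.2, 0.3]
gripper_width: 0.001
finger_force: 0.0
```

```bash
python3 tip.py;python3 go.py .6185 .0882 .138
```

```text
5.6 [0.6194 0.0873 0.1394] [-0.3 -0.2  0.3]
[[6.09e-01 1.12e-01 1.58e-01 2.86e+02 2.04e+02]
 [6.13e-01 9.90e-02 1.58e-01 2.86e+02 2.01e+02]
 [6.29e-01 9.70e-02 1.68e-01 2.81e+02 1.98e+02]
 [6.10e-01 9.20e-02 1.71e-01 2.87e+02 1.97e+02]
 [6.33e-01 9.30e-02 1.72e-01 2.80e+02 1.96e+02]
 [6.14e-01 9.00e-02 1.73e-01 2.86e+02 1.96e+02]
 [6.14e-01 1.01e-01 1.74e-01 2.85e+02 1.98e+02]
 [6.12e-01 9.70e-02 1.76e-01 2.86e+02 1.97e+02]
 [6.15e-01 9.80e-02 1.76e-01 2.85e+02 1.97e+02]
 [6.09e-01 9.50e-02 1.78e-01 2.87e+02 1.96e+02]]
5.65 pos [0.6196 0.0873 0.1398] rpy deg [ 1.7997e+02 -3.0000e-02 -1.2917e+02] w 0.0014322816574259137 F [ 1.08  0.08 -0.38] shift cm [-0.    0.14  0.18] q6 -0.87
```

View pics/s_last.png

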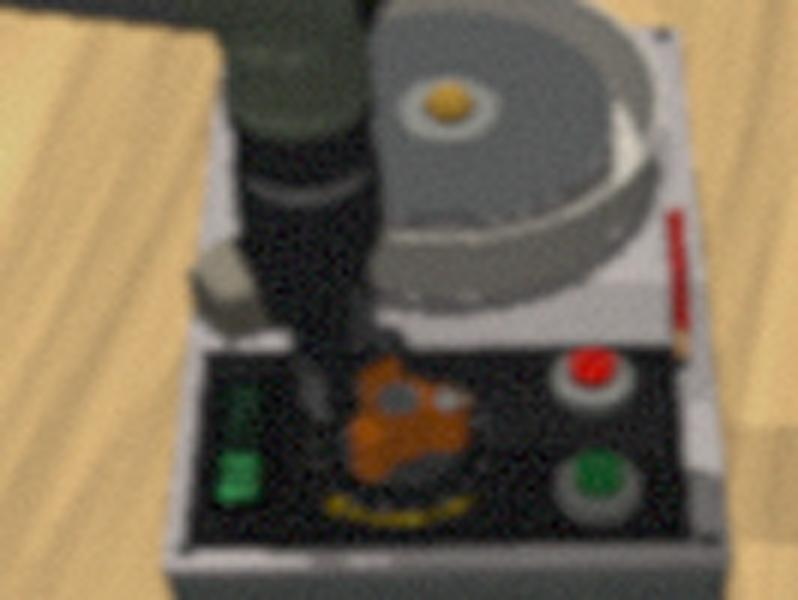

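Request:
move_arm(twist=[[0,0,0.5],[0,0,0.5],[0,0,0.5],[0,0,0.5],[0,0,0.5],[0,0,0.5],[0,0,0]], xyz=[[0.2,-0.1,0],[0.2,-0.1,0],[0.2,-0.1,0],[0.2,-0.1,0],[0.2,-0.1,0],[0.2,-0.1,0],[0,0,0]], jaw=[-1,-1,-1,-1,-1,-1,-1])

```text
clock: 6.23
tool_pos: [0.6155, 0.0746, 0.1406]
eef_rot: [-3.141, 0.001, -2.57]
force: [-0.1, 0.2, 0.6]
gripper_width: -0.002
finger_force: 0.2
```

```bash
cat > arc.py <<'E'
from h import *
def dialpic(n):
    p,_=optics.read_camera(n);b=(270,335,140,200) if n=="top" else (275,322,180,218)
    q=p[b[2]:b[3],b[0]:b[1]];return p,b
s=env.get_state();x,y,z=s["tool_pos"];yaw=s["eef_rot"][2];r=np.array([x-.5768,y-.0955])
tx=np.array([np.cos(yaw),np.sin(yaw)]);ty=np.array([np.sin(yaw),-np.cos(yaw)])
rel=np.array([r@tx,r@ty])*1000
lobe=np.degrees(yaw)+90 
c,sn=np.cos(np.radians(3)),np.sin(np.radians(3))
print(s["clock"].round(2),"z",z.round(4),"rel mm",rel.round(1),"face-angle turned",round((307.7-lobe+180)%360-180,1),"F",s["force"].round(1),"3deg shift cm",(np.array([rel[0]*c-rel[1]*sn-rel[0],rel[0]*sn+rel[1]*c-rel[1]])/10).round(3),"q6",s["q"][5].round(2))
# white dot in side view, around the predicted circle at z .186
for n in("side","top"):
    p,_=optics.read_camera(n);cc=np.array([.5768,.0972 if n=="side" else .0933])
    g=cv2.GaussianBlur(p,(0,0),.8).astype(float);best=[]
    for a in range(0,360,2):
        X=[cc[0]+.0275*np.cos(np.radians(a)),cc[1]+.0275*np.sin(np.radians(a)),.186];u,v=proj(n,np.array(X))
        best.append((cv2.getRectSubPix(g.astype(np.float32),(1,1),(float(u),float(v)))[0,0,2],a))
    best.sort(reverse=True);print(n,"blue max at angles",[(round(float(b)),a) for b,a in best[:6]])
E
python3 arc.py
```

```text
Traceback (most recent call last):
  File "arc.py", line 10, in <module>
    print(s["clock"].round(2),"z",z.round(4),"rel mm",rel.round(1),"face-angle turned",round((307.7-lobe+180)%360-180,1),"F",s["force"].round(1),"3deg shift cm",(np.array([rel[0]*c-rel[1]*sn-rel[0],rel[0]*sn+rel[1]*c-rel[1]])/10).round(3),"q6",s["q"][5].round(2))
          ^^^^^^^^^^^^^^^^
AttributeError: 'float' object has no attribute 'round'
```

```bash
sed -i 's/s\["clock"\].round(2)/s["clock"]/' arc.py; python3 arc.py
```

```text
6.2333 z 0.1406 rel mm [-21.2 -38.6] face-angle turned 4.9 F [-0.1  0.2  0.6] 3deg shift cm [ 0.205 -0.106] q6 -0.57
side blue max at angles [(90, 192), (89, 190), (88, 194), (88, 188), (86, 186), (85, 184)]
top blue max at angles [(91, 352), (91, 354), (91, 208), (91, 242), (91, 356), (91, 350)]
```

Request:
move_arm(twist=[[0,0,0.5],[0,0,0.5],[0,0,0.5],[0,0,0]], xyz=[[0.2,-0.1,0],[0.2,-0.1,0],[0.2,-0.1,0],[0,0,0]], jaw=[-1,-1,-1,-1])

```text
clock: 6.67
tool_pos: [0.6126, 0.0696, 0.1407]
eef_rot: [-3.141, 0.002, -2.725]
force: [2.9, 1.8, 0.1]
gripper_width: 0.0
finger_force: 1.3
```

```bash
python3 arc.py
```

```text
6.6667 z 0.1407 rel mm [-22.3 -38.2] face-angle turned 13.8 F [2.9 1.8 0.1] 3deg shift cm [ 0.203 -0.111] q6 -0.42
side blue max at angles [(90, 184), (88, 186), (88, 182), (87, 188), (85, 190), (85, 180)]
top blue max at angles [(91, 334), (91, 220), (91, 218), (91, 336), (91, 338), (91, 216)]
```

Request:
move_arm(twist=[[0,0,0.5],[0,0,0.5],[0,0,0.5],[0,0,0.5],[0,0,0.5],[0,0,0.5],[0,0,0]], xyz=[[0.21,-0.11,0],[0.21,-0.11,0],[0.21,-0.11,0],[0.21,-0.11,0],[0.21,-0.11,0],[0.21,-0.11,0],[0,0,0]], jaw=[-1,-1,-1,-1,-1,-1,-1])

```text
clock: 7.35
tool_pos: [0.6019, 0.0591, 0.1405]
eef_rot: [-3.141, 0.001, -3.039]
force: [2.6, 1.2, 0.4]
gripper_width: 0.002
finger_force: 1.4
```

```bash
python3 arc.py
```

```text
7.35 z 0.1405 rel mm [-21.3 -38.8] face-angle turned 31.8 F [2.6 1.2 0.4] 3deg shift cm [ 0.206 -0.106] q6 -0.13
side blue max at angles [(87, 164), (85, 162), (84, 166), (83, 160), (81, 168), (81, 158)]
top blue max at angles [(90, 262), (90, 260), (90, 258), (90, 264), (90, 256), (90, 236)]
```

Request:
move_arm(twist=[[0,0,0.5],[0,0,0.5],[0,0,0.5],[0,0,0.5],[0,0,0.5],[0,0,0.5],[0,0,0]], xyz=[[0.21,-0.11,0],[0.21,-0.11,0],[0.21,-0.11,0],[0.21,-0.11,0],[0.21,-0.11,0],[0.21,-0.11,0],[0,0,0]], jaw=[-1,-1,-1,-1,-1,-1,-1])

```text
clock: 8.03
tool_pos: [0.5887, 0.0527, 0.1403]
eef_rot: [-3.141, 0.001, 2.93]
force: [2.1, -1.1, -0.1]
gripper_width: -0.001
finger_force: 1.3
```

```bash
python3 arc.py
```

```text
8.0333 z 0.1403 rel mm [-20.6 -39.4] face-angle turned 49.8 F [ 2.1 -1.1 -0.1] 3deg shift cm [ 0.209 -0.103] q6 0.18
side blue max at angles [(86, 142), (85, 140), (85, 144), (82, 138), (82, 146), (80, 136)]
top blue max at angles [(88, 290), (88, 288), (88, 286), (88, 248), (88, 292), (88, 228)]
```

Request:
move_arm(twist=[[0,0,0.5],[0,0,0.5],[0,0,0.5],[0,0,0.5],[0,0,0.5],[0,0,0]], xyz=[[0.2,-0.11,0],[0.2,-0.11,0],[0.2,-0.11,0],[0.2,-0.11,0],[0.2,-0.11,0],[0,0,0]], jaw=[-1,-1,-1,-1,-1,-1])

```text
clock: 8.63
tool_pos: [0.5763, 0.0511, 0.1398]
eef_rot: [-3.141, -0.002, 2.668]
force: [0.9, -0.7, 0.1]
gripper_width: -0.0
finger_force: 0.4
```

```bash
python3 arc.py
```

```text
8.6333 z 0.1398 rel mm [-19.8 -39.8] face-angle turned 64.8 F [ 0.9 -0.7  0.1] 3deg shift cm [ 0.211 -0.098] q6 0.43
side blue max at angles [(87, 124), (86, 126), (86, 122), (85, 128), (84, 120), (81, 130)]
top blue max at angles [(86, 258), (86, 256), (86, 260), (86, 254), (85, 262), (85, 240)]
```

Request:
move_arm(twist=[[0,0,0.5],[0,0,0.5],[0,0,0.5],[0,0,0]], xyz=[[0.2,-0.11,0],[0.2,-0.11,0],[0.2,-0.11,0],[0,0,0]], jaw=[-1,-1,-1,-1])

```text
clock: 9.07
tool_pos: [0.5709, 0.0506, 0.1403]
eef_rot: [-3.141, 0.001, 2.511]
force: [3.4, -3.0, 0.0]
gripper_width: -0.0
finger_force: 1.5
```

```bash
python3 arc.py
```

```text
9.0667 z 0.1403 rel mm [-21.8 -39.7] face-angle turned 73.8 F [ 3.4 -3.   0. ] 3deg shift cm [ 0.211 -0.109] q6 0.59
side blue max at angles [(87, 120), (87, 122), (85, 124), (84, 118), (83, 126), (81, 116)]
top blue max at angles [(85, 220), (85, 262), (85, 264), (85, 236), (85, 260), (85, 222)]
```

Request:
move_arm(twist=[[0,0,0.4],[0,0,0],[0,0,0]], xyz=[[0.2,-0.1,0],[0,0,0],[0,0,0]], jaw=[-1,-1,-1])

```text
clock: 9.42
tool_pos: [0.5682, 0.0513, 0.1402]
eef_rot: [-3.141, -0.0, 2.47]
force: [0.4, -2.8, -0.1]
gripper_width: 0.003
finger_force: 1.5
```

```bash
python3 arc.py
```

```text
9.4167 z 0.1402 rel mm [-20.7 -40. ] face-angle turned 76.2 F [ 0.4 -2.8 -0.1] 3deg shift cm [ 0.212 -0.103] q6 0.63
side blue max at angles [(85, 120), (84, 118), (83, 116), (83, 122), (82, 114), (79, 124)]
top blue max at angles [(85, 258), (85, 256), (85, 254), (85, 252), (85, 250), (85, 248)]
```

Request:
move_arm(twist=[[0,0,0.4],[0,0,0],[0,0,0]], xyz=[[0.16,-0.08,0],[0,0,0],[0,0,0]], jaw=[-1,-1,-1])

```text
clock: 9.77
tool_pos: [0.5661, 0.0528, 0.1399]
eef_rot: [3.141, -0.002, 2.429]
force: [-0.1, -0.2, -0.3]
gripper_width: -0.001
finger_force: 0.0
```

```bash
python3 arc.py
```

```text
9.7667 z 0.1399 rel mm [-19.8 -39.3] face-angle turned 78.5 F [-0.1 -0.2 -0.3] 3deg shift cm [ 0.209 -0.098] q6 0.68
side blue max at angles [(84, 106), (83, 104), (82, 108), (82, 102), (81, 100), (79, 110)]
top blue max at angles [(86, 280), (86, 278), (85, 282), (85, 302), (85, 276), (85, 284)]
```

Request:
move_arm(twist=[[0,0,-0.5],[0,0,-0.5],[0,0,0],[0,0,0],[0,0,0],[0,0,0],[0,0,0]], xyz=[[-0.2,0.05,0],[-0.2,0,0],[0,0,-1],[0,0,-2.5],[0,0,-2.5],[0,0,-2],[0,0,0]], jaw=[-1,-1,-1,-1,-1,-1,-1])

```text
clock: 10.45
tool_pos: [0.5727, 0.05, 0.2255]
eef_rot: [3.137, 0.006, 2.531]
force: [0.1, 0.1, 0.7]
gripper_width: -0.002
finger_force: 0.0
```

```bash
python3 arc.py; python3 go.py .4651 .1135 .22
```

```text
10.45 z 0.2255 rel mm [-22.7 -39.6] face-angle turned 72.7 F [0.1 0.1 0.7] 3deg shift cm [ 0.21  -0.113] q6 0.57
side blue max at angles [(82, 106), (82, 104), (81, 102), (81, 108), (80, 100), (78, 110)]
top blue max at angles [(90, 234), (90, 268), (90, 266), (90, 264), (90, 262), (90, 236)]
10.55 pos [0.5707 0.05   0.2215] rpy deg [1.7991e+02 1.1000e-01 1.4501e+02] w 0.0035950200510656053 F [-1.34  1.01 -0.24] shift cm [12.3  -0.85  0.13] q6 0.57
```

Request:
move_arm(twist=[[0,0,0],[0,0,0],[0,0,0],[0,0,0],[0,0,0],[0,0,0],[0,0,0],[0,0,0]], xyz=[[3,1,0],[3,1,0],[3,1,0],[3,1,0],[3,1.5,0],[3,1.5,0],[1.5,0,0],[0,0,0]], jaw=[-1,-1,-1,-1,-1,-1,-1,-1])

```text
clock: 11.22
tool_pos: [0.447, 0.2205, 0.2192]
eef_rot: [-3.139, -0.003, 2.535]
force: [-0.2, -0.5, -0.6]
gripper_width: 0.0
finger_force: 0.0
```

```bash
python3 arc.py; python3 m.py 5;python3 go.py .4651 .1135 .22
```

```text
11.2167 z 0.2192 rel mm [177.8  28.8] face-angle turned 72.4 F [-0.2 -0.5 -0.6] 3deg shift cm [-0.175  0.927] q6 0.92
side blue max at angles [(139, 106), (138, 104), (137, 102), (136, 108), (136, 100), (131, 110)]
top blue max at angles [(175, 104), (174, 106), (172, 108), (170, 102), (170, 110), (166, 100)]
top G [301.82 209.32] 77 [0.4645 0.1118 0.172 ]
top R [332.9  203.44] 79 [0.481  0.0337 0.172 ]
top D [311.6  164.42] 205 [0.5772 0.0893 0.186 ]
side D [295.66 197.9 ] 228 [0.5775 0.1048 0.186 ]
11.4167 pos [0.4509 0.218  0.2199] rpy deg [-1.7997e+02  1.0000e-02  1.4496e+02] w -0.0012445645016137337 F [-0.61  0.45 -0.51] shift cm [-7.16 -7.74 -0.01] q6 0.91
```

View pics/top5.png

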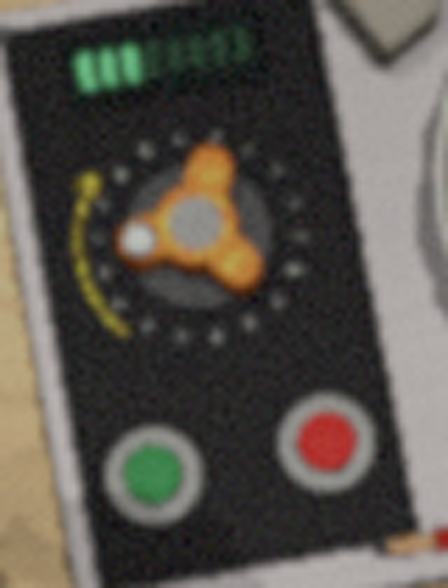

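The top crop shows the white dot at (137,240) and the cap at (196,222). That puts the lobe at about 107°, so it has turned 80° from 187.7°, which is four clicks. Next is the green key.

Request:
move_arm(twist=[[0,0,0],[0,0,0],[0,0,0],[0,0,0],[0,0,0],[0,0,0],[0,0,0]], xyz=[[-2,-2.2,0],[-2,-2.2,0],[-2,-2.2,0],[-1.15,-1.1,0],[0,0,1.5],[0,0,1.5],[0,0,0]], jaw=[-1,-1,-1,-1,-1,-1,-1])

```text
clock: 12.0
tool_pos: [0.4638, 0.1128, 0.1878]
eef_rot: [-3.139, -0.003, 2.528]
force: [0.2, -0.2, -1.2]
gripper_width: 0.001
finger_force: 0.0
```

```bash
python3 tip.py; python3 go.py .4651 .1135 .151
```

```text
12.0 [0.4638 0.1128 0.1878] [ 0.2 -0.2 -1.2]
[[4.88e-01 1.23e-01 1.61e-01 3.22e+02 2.11e+02]
 [4.56e-01 1.01e-01 1.63e-01 3.33e+02 2.07e+02]
 [4.89e-01 1.21e-01 1.64e-01 3.22e+02 2.10e+02]
 [4.74e-01 1.13e-01 1.67e-01 3.27e+02 2.08e+02]
 [4.58e-01 1.11e-01 1.69e-01 3.32e+02 2.08e+02]
 [4.66e-01 1.04e-01 1.69e-01 3.30e+02 2.06e+02]
 [4.68e-01 1.27e-01 1.70e-01 3.28e+02 2.11e+02]
 [4.69e-01 1.23e-01 1.70e-01 3.28e+02 2.10e+02]
 [4.65e-01 1.26e-01 1.70e-01 3.29e+02 2.11e+02]
 [4.71e-01 1.10e-01 1.70e-01 3.28e+02 2.07e+02]]
12.05 pos [0.4641 0.1133 0.189 ] rpy deg [-1.7988e+02 -1.3000e-01  1.4488e+02] w -0.0009940582518989333 F [-0.51 -1.06 -0.22] shift cm [-0.08  0.08  3.8 ] q6 0.7
```

Request:
move_arm(twist=[[0,0,0],[0,0,0],[0,0,0],[0,0,0],[0,0,0],[0,0,0]], xyz=[[0,0,0.8],[0,0,0.8],[0,0,0.8],[0,0,0.6],[0,0,0.5],[0,0,0]], jaw=[-1,-1,-1,-1,-1,-1])

```text
clock: 12.55
tool_pos: [0.464, 0.1149, 0.154]
eef_rot: [-3.14, -0.001, 2.532]
force: [0.4, 0.1, -0.6]
gripper_width: -0.002
finger_force: 0.0
```

Request:
move_arm(twist=[[0,0,0],[0,0,0],[0,0,0],[0,0,0],[0,0,0]], xyz=[[0,0,0.2],[0,0,0.2],[0,0,0.2],[0,0,0.2],[0,0,0]], jaw=[-1,-1,-1,-1,-1])

```text
clock: 12.97
tool_pos: [0.4651, 0.1149, 0.1472]
eef_rot: [3.141, 0.0, 2.531]
force: [-1.1, 0.1, 1.9]
gripper_width: -0.0
finger_force: 0.9
```

Request:
move_arm(twist=[[0,0,0],[0,0,0],[0,0,0],[0,0,0]], xyz=[[0,0,0.2],[0,0,0.2],[0,0,0.1],[0,0,0]], jaw=[-1,-1,-1,-1])

```text
clock: 13.3
tool_pos: [0.4651, 0.1149, 0.1423]
eef_rot: [3.141, 0.0, 2.531]
force: [-1.1, 0.1, 4.8]
gripper_width: 0.002
finger_force: 2.3
```

Request:
move_arm(twist=[[0,0,0],[0,0,0]], xyz=[[0,0,0.1],[0,0,0]], jaw=[-1,-1])

```text
clock: 13.47
tool_pos: [0.4651, 0.1149, 0.1419]
eef_rot: [3.141, 0.001, 2.531]
force: [-1.6, 0.1, 7.1]
gripper_width: -0.002
finger_force: 3.9
```

Request:
move_arm(twist=[[0,0,0],[0,0,0],[0,0,0]], xyz=[[0,0,0.1],[0,0,0],[0,0,0]], jaw=[-1,-1,-1])

```text
clock: 13.72
tool_pos: [0.4652, 0.1149, 0.1418]
eef_rot: [3.141, 0.001, 2.531]
force: [-5.0, 0.2, 15.5]
gripper_width: 0.002
finger_force: 7.9
```

Request:
move_arm(twist=[[0,0,0],[0,0,0],[0,0,0],[0,0,0],[0,0,0],[0,0,0],[0,0,0],[0,0,0]], xyz=[[0,0,-0.4],[0,0,-0.6],[0,0,-1.5],[0,0,-2.5],[0,0,-2.5],[0,0,-2],[0,0,0],[0,0,0]], jaw=[-1,-1,-1,-1,-1,-1,-1,-1])

```text
clock: 14.38
tool_pos: [0.4654, 0.1148, 0.2358]
eef_rot: [3.141, 0.001, 2.531]
force: [0.9, 0.0, -0.1]
gripper_width: -0.003
finger_force: 0.0
```

Request:
move_arm(twist=[[0,0,0],[0,0,0],[0,0,0],[0,0,0],[0,0,0],[0,0,0]], xyz=[[2,2,0],[2,2,0],[2,2,0],[1,1,0],[0,0,0],[0,0,0]], jaw=[-1,-1,-1,-1,-1,-1])

```text
clock: 14.88
tool_pos: [0.4464, 0.2123, 0.2336]
eef_rot: [-3.139, -0.001, 2.533]
force: [0.4, -0.0, 0.2]
gripper_width: -0.002
finger_force: 0.0
```

```bash
python3 arc.py; python3 m.py 6
```

```text
14.8833 z 0.2336 rel mm [173.7  21.3] face-angle turned 72.6 F [ 0.4 -0.   0.2] 3deg shift cm [-0.135  0.906] q6 0.9
side blue max at angles [(139, 106), (138, 104), (136, 102), (136, 108), (135, 100), (131, 110)]
top blue max at angles [(175, 104), (174, 106), (172, 108), (170, 102), (170, 110), (166, 100)]
top G [301.82 209.32] 77 [0.4645 0.1118 0.172 ]
top R [332.9  203.44] 79 [0.481  0.0337 0.172 ]
top D [311.76 164.46] 203 [0.5771 0.0889 0.186 ]
side D [295.69 197.82] 228 [0.5775 0.1044 0.186 ]
```

View pics/top6.png

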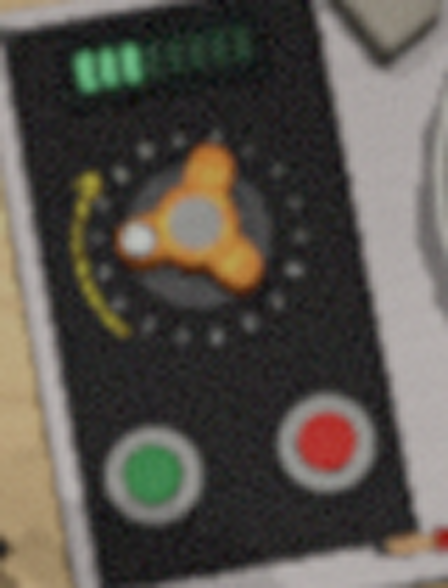

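The picture shows the dial unchanged with its dot at (137,240). The green key at (153,473) is back up and nothing else has moved. Handing in.

```bash
python3 -c "
from station import env
print(env.job_done())"
```

```text
the job is handed in; nothing more can be done
None
```

I turned the dial four clicks clockwise (80° by camera), then pressed the green key to its stop and let it come back up. The red key and everything else were left alone, and the job was handed in at about 15 s.

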